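# Close up the row of kiln props and shut the keeper

### The arm

A 6-joint arm with a two-finger parallel gripper is mounted at the origin on a cart in front of the work surface, level with it; the furniture and walls round the work are solid. World frame = base frame: x ahead of the robot, y to its left, z up, the work surface at z = 0. Lengths are in m, angles in rad, forces in N, time in s.
With the tool pointing down it reaches from about 0.375 to 0.9 m from the base axis. Payload 3.1 kg.
Tool frame: the origin (TCP) lies midway between the tips of the shut fingers; the grasp point (between the pads) lies grip_point_offset behind it (grip_point_offset is the distance from the TCP to the grasp point, in m); y points along the fingers, z is the direction in which the jaws open and shut, and the axes are right-handed (so a half turn about y gives the same grasp; the last joint's range is limited). The gripper opens to 87 mm and grips with 3 to 60 N. Pads are 19 mm wide; open, the fingers measure 117 mm over their backs; the gripper's body (75 mm by 190 mm) begins 51 mm behind the grasp point.
Start: joints at [-1.339, 0.527, 1.433, -0, 1.181, -0.178], TCP at [0.249, -0.573, 0.223] pointing down, gripper open.
Joint ranges: [-3.08, 3.08], [-0.75, 2.2], [0.22, 2.44], [-1.43, 4.57], [0, 2.65], [-2.85, 2.85]. Speed limits (rad/s): [2.79, 2.79, 3.14, 3.14, 3.14, 3.14].

### API

Orientations are given as a unit quaternion [x, y, z, w].
In Python, from rig import * gives the robot as it stands.
- The arm moves only by the tool jog_arm, never from a script. Its argument "increments" is a list that holds one entry, the list of rows, each a list of 7 numbers: the turn, a rotation vector about the world's x, y, z in degrees, then the shift along the world's x, y, z in m, then the closure, from -1 (fully open) to 1 (shut), so that 0 is half open. In form: [[[rx, ry, rz, x, y, z, jaw], ...]]. A call has 1 to 8 rows; each row is the pose to reach, as a shift and turn from the pose measured when the call began; what a row does not reach only later rows make up. A row lasts 1/10 s, in which the tool goes at most 50 mm and 8.59 degrees, less where a joint would pass 70% of its speed; a pose out of reach is approached as far as the arm can. A call with a gripper value outside its range is refused whole. The fingers move at their own pace and stop on an object; "squeeze" is the grip in N (left out, the last holds). Time passes only in rows, so rows that repeat a pose let the fingers close. It gives the time, the measured TCP pose, the force and the opening at its end, in the units of the state.
- get_obs(): the state, without advancing time (a new reading comes with each control period).
- camera(name): name is "scene" or "top"; returns the picture (420x560x3 uint8, red, green, blue); there is no depth.
- camera_info(name): a dict with "K" (3x3 intrinsics, pixels), "k1" (the pictures are not rectified: a ray, as slopes to the right and down, at radius r is drawn at 1 + k1 r^2 times it, then the intrinsics apply), "R" (3x3) and "t" (3): a world point X has camera coordinates R X + t. Camera axes: x right, y down, z forward; pixel columns grow to the right and rows downward; lengths in m; the calibration is good to about 2 mm. A picture is of the moment at which its call begins. camera_info takes no time and is no camera call.
- hand_in(): hands the job in, once; it reports no verdict.
The state is a dict: "time": time; "q": joint angles; "joint_velocities": joint speeds; "joint_torque": joint torques, N m; "position": TCP position; "tool_rot": TCP orientation; "ft_force": force on the tool from outside, world axes, zero at the start; "moment": the same for the moment, N m; "grip_width": finger opening in m.
Only numpy, scipy, OpenCV 4.12 (cv2) and the standard library are available. Lean on these libraries where they do the work, as an engineer would, in place of code of your own. Each camera call takes 0.05 s, during which the arm holds its last target.

### The job

Four square kiln props stand in a touching row in the wooden rail: push on the last one, the one farthest from the end stop, with your fingertips, so that the whole row slides as one train fully home against the stop. Then push the tab of the steel keeper bolt towards the rail until the bolt is fully shut behind the row, and take your hand away. Touch no other prop, do not pick anything up, and leave the glaze pots, the wooden rib and the tin standing by where they are.

Things in the scene. Friction and masses are not known exactly. Their poses are not given: they have to be found in the camera images.
- prop_rail: fixed wooden rail: a channel along its own y axis. Origin: on the table under the channel's centre line, level with the keeper bolt; z up; +x is the side away from the robot, +y roughly to the robot's left. Channel floor 8 mm above the table, 50 mm wide between two guide strips, each 11 mm wide, tops 18 mm above the table, y = -170 to +170 mm. The -y end is open, the +y end has the stop
- stop_face (a point): point on the face of the wooden end stop, on the channel's centre line (rail y = +170 mm), 30 mm above the table; axes as the rail's. The stop is 76 mm wide, 30 mm thick, its top 48 mm above the table
- keeper (a joint): keeper: round steel bolt, 12 mm thick, axis 27 mm above the table, lying along the rail's x at y = 0, on the far side. It slides to -x (towards the robot). Value in m: 0 drawn back (nose at x = +36 mm, channel clear), 0.045 fully shut (hard end, nose at x = -9 mm, across the channel). Starts between 0 and 0.006, stays where left, about 2 N to slide
- keeper_tab (a point): centre of the upright steel tab at the far end of the keeper bolt, by which it is pushed: 12 mm thick along rail x, 34 mm wide, from 21 to 63 mm above the table; moves with the bolt: rail x = +127 mm at keeper 0, +82 mm at 0.045. Below it a wooden wing 8 mm thick, to x = 125 mm; two steel bearings at x = 40 to 73 mm, tops 40 mm above the table
- prop_1: first (next to the stop) of four equal kiln props in the channel: hollow square clay block, 46 mm across the rail (x), 40 mm along it (y), 36 mm tall, about 120 g, with an upright 18 x 18 mm hole. Origin at the centre of its underside, on the channel floor; axes as the rail's. Neighbours touch (gaps under 1 mm). Its place when the row is home: rail y = 150 mm
- prop_2: second of four equal kiln props in the channel: hollow square clay block, 46 mm across the rail (x), 40 mm along it (y), 36 mm tall, about 120 g, with an upright 18 x 18 mm hole. Origin at the centre of its underside, on the channel floor; axes as the rail's. Neighbours touch (gaps under 1 mm). Its place when the row is home: rail y = 110 mm
- prop_3: third of four equal kiln props in the channel: hollow square clay block, 46 mm across the rail (x), 40 mm along it (y), 36 mm tall, about 120 g, with an upright 18 x 18 mm hole. Origin at the centre of its underside, on the channel floor; axes as the rail's. Neighbours touch (gaps under 1 mm). Its place when the row is home: rail y = 70 mm
- prop_4: last (farthest from the stop; the one to push) of four equal kiln props in the channel: hollow square clay block, 46 mm across the rail (x), 40 mm along it (y), 36 mm tall, about 120 g, with an upright 18 x 18 mm hole. Origin at the centre of its underside, on the channel floor; axes as the rail's. Neighbours touch (gaps under 1 mm). Its place when the row is home: rail y = 30 mm
- oxide_pot_1: small dark red glaze pot with a white cap, 32 mm across, 53 mm tall, standing beside the far guide strip near the stop; leave alone. Origin at the centre of its underside
- oxide_pot_3: small grey glaze pot with a white cap, 32 mm across, 55 mm tall, standing on the robot's side of the rail; leave alone. Origin at the centre of its underside
- rib_kidney: flat wooden kidney-shaped rib, 52 x 92 x 9 mm, lying on the far side of the rail near its open end; leave alone. Origin at the centre of its underside
- gold_tin: olive screw tin, 68 mm across, 74 mm tall, standing to the right of the rail (its open end); leave alone. Origin at the centre of its underside
Things that resemble listed ones, but are neither listed nor needed, are in the scene too. Leave any blue or purple look-alike of the prop_1 alone.

How it is judged:
On the way:
1. the row is home against the stop, with the keeper still drawn back (y of prop_1 in the frame of prop_rail above 0.1455 m and y of prop_2 in the frame of prop_rail above 0.1055 m and y of prop_3 in the frame of prop_rail above 0.0655 m and y of prop_4 in the frame of prop_rail above 0.0255 m and x of prop_1 in the frame of prop_rail between -0.006 and 0.006 m and z of each of prop_1, prop_2, prop_3, prop_4 in the frame of prop_rail below 0.012 m and angle between each of prop_1, prop_2, prop_3, prop_4's own z axis and vertical below 0.08 rad and x of prop_2 in the frame of prop_rail between -0.006 and 0.006 m and x of prop_3 in the frame of prop_rail between -0.006 and 0.006 m and x of prop_4 in the frame of prop_rail between -0.006 and 0.006 m and value of joint keeper below 0.012 m), for 0.2 s.
At the end, for the whole second after the job is handed in: All four props stand flat in the channel at rest, each within 4.5 mm of its place with the row tight against the stop, and the keeper is shut to within 4 mm of its full 45 mm (y of prop_1 in the frame of prop_rail above 0.1455 m and y of prop_2 in the frame of prop_rail above 0.1055 m and y of prop_3 in the frame of prop_rail above 0.0655 m and y of prop_4 in the frame of prop_rail above 0.0255 m and x of prop_1 in the frame of prop_rail between -0.006 and 0.006 m and z of each of prop_1, prop_2, prop_3, prop_4 in the frame of prop_rail below 0.012 m and angle between each of prop_1, prop_2, prop_3, prop_4's own z axis and vertical below 0.08 rad and x of prop_2 in the frame of prop_rail between -0.006 and 0.006 m and x of prop_3 in the frame of prop_rail between -0.006 and 0.006 m and x of prop_4 in the frame of prop_rail between -0.006 and 0.006 m and value of joint keeper above 0.041 m and linear speed of each of prop_1, prop_2, prop_3, prop_4 below 0.01 m/s); the robot touches nothing.
It fails at once if a prop other than the last one was touched (contact force between the fingers and prop_1 above 0.5 N or contact force between the fingers and prop_2 above 0.5 N or contact force between the fingers and prop_3 above 0.5 N).
It fails at once if a prop was lifted or tipped (height (world z) of any of prop_1, prop_2, prop_3, prop_4 above 0.016 m or angle between any of prop_1, prop_2, prop_3, prop_4's own z axis and vertical above 0.25 rad).
It fails at once if the keeper was pushed before the row was home (value of joint keeper above 0.014 m and not (y of prop_1 in the frame of prop_rail above 0.142 m and y of prop_2 in the frame of prop_rail above 0.102 m and y of prop_3 in the frame of prop_rail above 0.062 m and y of prop_4 in the frame of prop_rail above 0.022 m)).
It fails at once if another thing on the table was moved (distance of any of oxide_pot_1, oxide_pot_3, rib_kidney, gold_tin from where it was at the start of the episode above 0.015 m).
It also fails if it takes over 45 s, if anything falls off the work surface, if the arm or the gripper's body presses on something with over 40 N, if the wrist force passes 120 N, or if a joint passes its speed limit or range.

## Working session

There is one attempt and no reset: what is moved stays moved. The work goes in short steps, Python scripts to look and compute and a tool call to move; the robot and the scene stay as the last step left them, time stands still between calls to the robot, and variables do not carry over. Pictures are saved under pics/ and viewed, and the job is handed in when it is done.

Besides the shell and the picture viewer there is one more tool, called after "Emit:" by a JSON object that holds its "fn" and its "kwargs". jog_arm: Moves the arm, as the interface text tells. Its arguments: {"type":"object","properties":{"increments":{"type":"array","items":{"type":"array","items":{"type":"array","items":{"type":"number"}}}},"squeeze":{"type":"number"}},"required":["increments"]}

```bash
mkdir -p pics; ls
python3 - <<'E'
from rig import *
import cv2
for n in ("scene","top"):
    im=camera(n); cv2.imwrite(f"pics/{n}0.png",im[:,:,::-1])
    i=camera_info(n); print(n,i)
print(get_obs())
E
```

```text
pics
scene {'K': array([[545.1000496 ,   0.        , 273.70121036],
       [  0.        , 545.1000496 , 213.59640709],
       [  0.        ,   0.        ,   1.        ]]), 'k1': -0.11099012025420522, 'R': array([[-0.61972082, -0.78459077, -0.01906408],
       [-0.52658849,  0.43369988, -0.73116959],
       [ 0.581937  , -0.44308209, -0.68192931]]), 't': array([0.34052284, 0.2923454 , 1.1273317 ])}
top {'K': array([[430.77825055,   0.        , 278.65713726],
       [  0.        , 430.77825055, 206.50638323],
       [  0.        ,   0.        ,   1.        ]]), 'k1': -0.07388912676803047, 'R': array([[-0.07088053, -0.99747013,  0.00541206],
       [-0.97404003,  0.06804412, -0.21590742],
       [ 0.21499294, -0.02057519, -0.97639884]]), 't': array([0.06228085, 0.51257203, 1.15111772])}
{'time': 0.1, 'q': array([-1.33947503e+00,  5.28368057e-01,  1.43375835e+00, -1.09861212e-06,
        1.18136071e+00, -1.78510487e-01]), 'joint_velocities': array([ 7.95967307e-04, -2.92123885e-03, -2.45379528e-03, -4.38671660e-06,
        1.94530911e-03,  2.31367702e-03]), 'joint_torque': array([-1.73266653e-04, -4.40985274e+01, -1.77151072e+01,  6.35399180e-02,
        5.33791620e-02, -4.36020287e-05]), 'position': array([ 0.24890633, -0.57260167,  0.22167766]), 'tool_rot': array([-0.14390361,  0.69298197, -0.69164288,  0.14386753]), 'ft_force': array([-0.104468  , -0.62045428, -0.11606477]), 'moment': array([-0.01407929,  0.05357336, -0.0371788 ]), 'grip_width': 0.08689609300129625}
```

View pics/scene0.png

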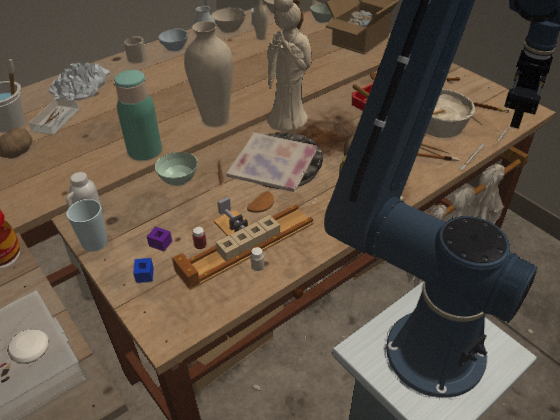

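View pics/top0.png

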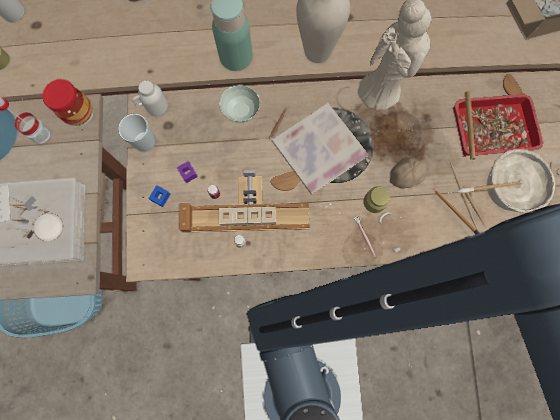

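The top view shows the rail from about (180,217) to (310,216), with the stop at its left end, the props at (225..270,215) and the keeper at (250,187). I'll zoom in.

```bash
cat > h.py <<'E'
import numpy as np, cv2
from rig import *
def proj(n,X):
    i=camera_info(n); X=np.atleast_2d(X)
    c=X@i['R'].T+i['t']; s=c[:,:2]/c[:,2:]; r2=(s**2).sum(1,keepdims=True)
    s=s*(1+i['k1']*r2); K=i['K']
    return s*[K[0,0],K[1,1]]+[K[0,2],K[1,2]]
def back(n,px,z):
    i=camera_info(n); K=i['K']; px=np.atleast_2d(px).astype(float)
    d=(px-[K[0,2],K[1,2]])/[K[0,0],K[1,1]]; s=d.copy()
    for _ in range(30): s=d/(1+i['k1']*(s**2).sum(1,keepdims=True))
    ray=np.c_[s,np.ones(len(s))]@i['R']; o=-i['R'].T@i['t']
    return o+ray*((z-o[2])/ray[:,2:])
def rail(p,X):  # p=x,y,yaw
    X=np.atleast_2d(X).astype(float); c,s=np.cos(p[2]),np.sin(p[2])
    return X@np.array([[c,-s,0],[s,c,0],[0,0,1]]).T+[p[0],p[1],0]
def crop(im,x0,y0,x1,y1,k): return cv2.resize(im[y0:y1,x0:x1],None,fx=k,fy=k,interpolation=cv2.INTER_CUBIC)
E
python3 - <<'E'
import cv2
from h import *
a=cv2.imread("pics/top0.png"); cv2.imwrite("pics/top0c.png",crop(a,170,160,330,260,5))
a=cv2.imread("pics/scene0.png"); cv2.imwrite("pics/scene0c.png",crop(a,165,180,325,290,5))
E
```

```text
(no output)
```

View pics/top0c.png

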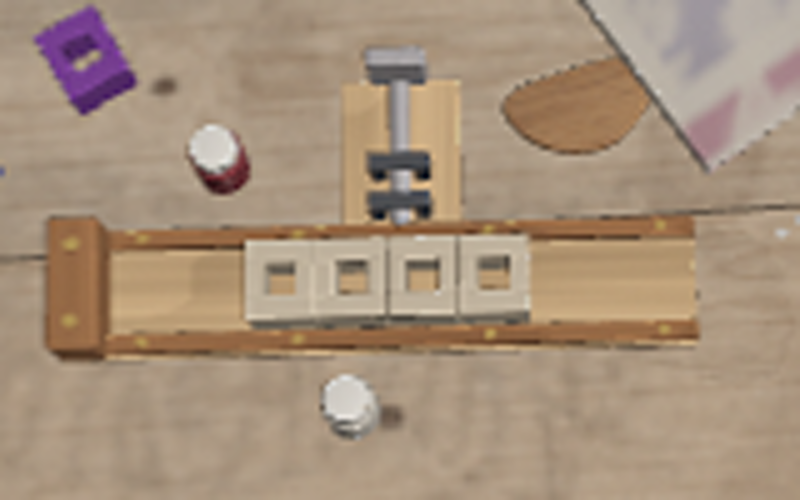

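View pics/scene0c.png

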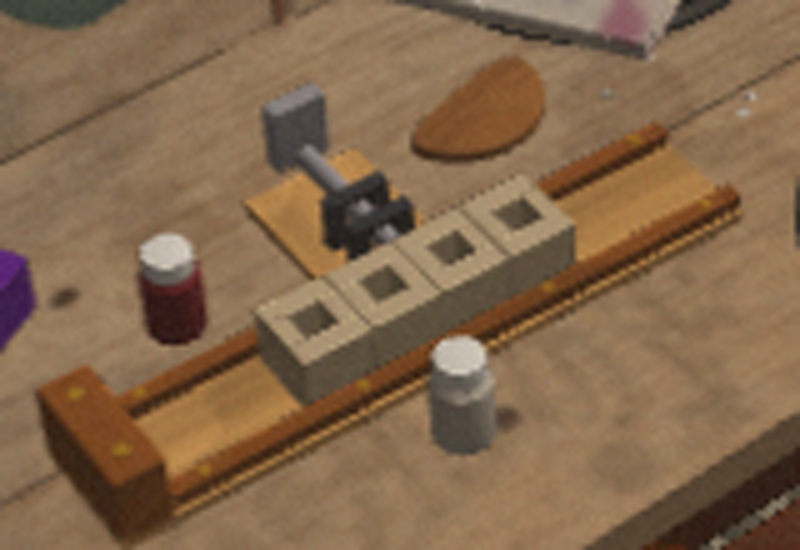

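```bash
cat > fit.py <<'E'
from h import *
from scipy.optimize import least_squares
T=[((47,218),(38,200,48)),((101,216),(38,170,48)),((104,344),(-38,170,48)),((47,350),(-38,200,48)),((694,217),(36,-170,18)),((697,322),(-36,-170,18)),((695,238),(25,-170,18))]
S=[((40,394),(38,200,48)),((85,367),(38,170,48)),((165,464),(-38,170,48)),((118,497),(-38,200,48)),((657,123),(36,-170,18)),((740,196),(-36,-170,18))]
cv=lambda L,x,y:(np.array([(np.array(a)+.5)/5-.5+[x,y] for a,_ in L]),np.array([b for _,b in L])/1e3)
Tp,TX=cv(T,170,160);Sp,SX=cv(S,165,180)
res=lambda p:np.r_[(proj("top",rail(p,TX))-Tp).ravel(),(proj("scene",rail(p,SX))-Sp).ravel()]
p0=np.r_[back("top",[250,215],.02)[0,:2],0]
r=least_squares(res,p0,loss='soft_l1'); p=r.x
if __name__=="__main__":
    print(p,np.round(r.fun.reshape(-1,2),2).tolist())
    inv=lambda X:rail([0,0,-p[2]],X-[p[0],p[1],0])
    f=lambda L,n,x,y,z:np.round(1e3*inv(back(n,(np.array(L)+.5)/5-.5+[x,y],z))[:,:2],1).tolist()
    print("props end edges top",f([(245,241),(244,318),(529,236),(529,313)],"top",170,160,.044))
    print("scene",f([(257,318),(303,361),(528,176),(576,218)],"scene",165,180,.044))
    print("tab top",f([(368,47),(423,45),(425,63),(367,64)],"top",170,160,.063), f([(264,102),(312,85),(326,93),(277,115)],"scene",165,180,.063))
    print("pot1 cap",f([(214,146)],"top",170,160,.053),"pot3",f([(347,398)],"top",170,160,.055), f([(460,355)],"scene",165,180,.055))
    print("rib",f([(503,110),(575,152),(648,95),(615,57)],"top",170,160,.009))
    print("tin",1e3*back("top",[[376,193]],.074))
    # overlay
    for n,(x,y,X,Y) in {"top":(170,160,330,260),"scene":(165,180,325,290)}.items():
        im=crop(cv2.imread(f"pics/{n}0.png"),x,y,X,Y,5)
        def pl(P):
            q=(proj(n,rail(p,np.array(P)/1e3))-[x,y]+.5)*5-.5
            cv2.polylines(im,[np.round(q).astype(int)],True,(0,255,0),1)
        pl([(38,170,48),(38,200,48),(-38,200,48),(-38,170,48)])
        for s in(1,-1): pl([(s*25,170,18),(s*25,-170,18),(s*36,-170,18),(s*36,170,18)])
        pl([(121,-17,63),(133,-17,63),(133,17,63),(121,17,63)])
        cv2.imwrite(f"pics/{n}_ov.png",im)
E
python3 fit.py
```

```text
[ 0.50019209  0.10997358 -0.03743105] [[-0.53, 0.38], [-0.79, 0.44], [-1.68, 1.35], [-0.96, 0.48], [-0.11, -0.47], [0.5, 3.01], [-0.13, -0.97], [-1.21, -0.7], [0.9, -0.93], [1.14, -0.88], [-0.84, -1.47], [0.21, -0.51], [0.73, -0.29]]
props end edges top [[23.0, 86.6], [-21.3, 87.3], [20.7, -74.2], [-23.6, -72.7]]
scene [[18.2, 89.0], [-19.2, 86.5], [20.1, -73.8], [-19.3, -74.9]]
tab top [[129.4, 13.9], [129.5, -17.4], [118.8, -18.3], [119.3, 14.6]] [[130.8, 13.1], [127.0, -13.7], [117.3, -16.1], [118.2, 13.1]]
pot1 cap [[76.7, 102.9]] pot3 [[-70.0, 29.2]] [[-69.7, 30.3]]
rib [[105.0, -61.4], [78.0, -103.0], [111.5, -147.4], [135.5, -128.8]]
tin [[ 531.26504461 -247.40515371   74.        ]]
```

```bash
sed -i 's/((697,322),/((697,337),/' fit.py; python3 fit.py
```

```text
[ 0.49978022  0.11005631 -0.03952608] [[-0.52, 0.38], [-0.78, 0.46], [-1.73, 1.37], [-1.01, 0.48], [-0.1, -0.21], [0.46, 0.28], [-0.12, -0.71], [-1.2, -0.71], [0.92, -0.91], [1.1, -0.84], [-0.9, -1.44], [0.39, -0.36], [0.88, -0.11]]
props end edges top [[23.2, 86.6], [-21.1, 87.2], [21.2, -74.2], [-23.0, -72.9]]
scene [[18.5, 89.0], [-18.9, 86.4], [20.7, -73.8], [-18.7, -75.0]]
tab top [[129.7, 14.1], [130.0, -17.2], [119.3, -18.1], [119.7, 14.8]] [[131.2, 13.3], [127.4, -13.5], [117.7, -15.9], [118.6, 13.3]]
pot1 cap [[76.9, 103.0]] pot3 [[-69.6, 29.0]] [[-69.4, 30.1]]
rib [[105.5, -61.3], [78.7, -102.9], [112.2, -147.2], [136.2, -128.6]]
tin [[ 531.26504461 -247.40515371   74.        ]]
```

View pics/top_ov.png

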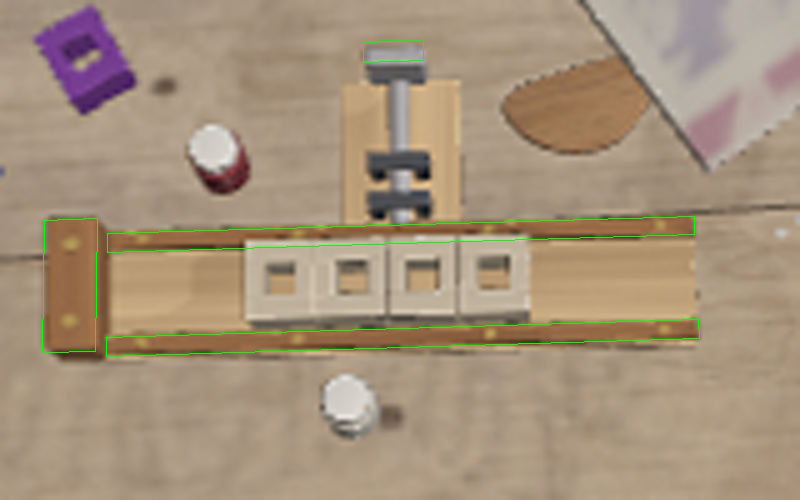

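View pics/scene_ov.png

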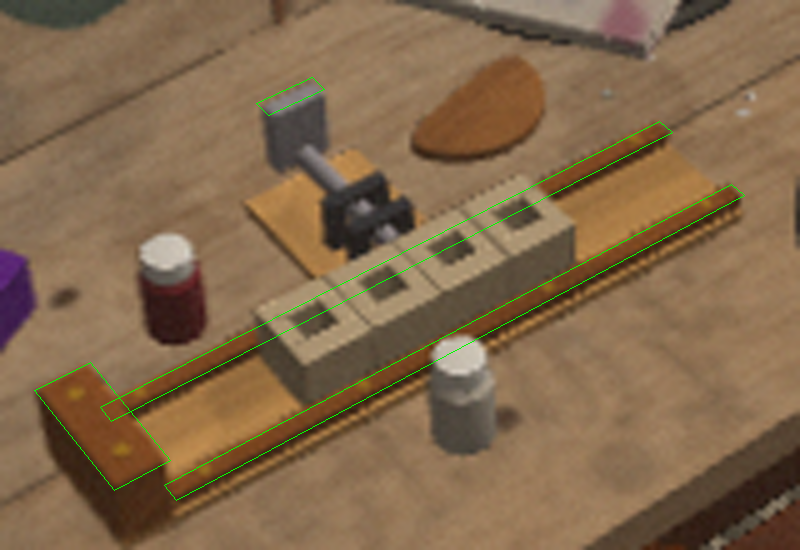

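```bash
cat > go.py <<'E'
from fit import p
from h import *
from scipy.spatial.transform import Rotation as R
import sys
def show(rx,ry,z,zx=True,mode='x'):
    o=get_obs(); r=R.from_quat(o['tool_rot']); 
    A=rail([0,0,p[2]],[[1,0,0],[0,1,0]])
    print("t",o['time'],"pos",o['position'].round(4),"grip",o['grip_width'],"F",o['ft_force'].round(2)); print("axes xyz cols\n",r.as_matrix().round(3))
    ri=rail([0,0,-p[2]],o['position']-[p[0],p[1],0]); print("rail pos mm",(ri*1e3).round(1))
    best=None
    for s in(1,-1):
        zt=s*(A[0] if mode=='x' else A[1]); yt=np.array([0,0,-1]); xt=np.cross(yt,zt)
        d=(R.from_matrix(np.c_[xt,yt,zt])*r.inv()).as_rotvec(degrees=True)
        print("turn",d.round(2), np.linalg.norm(d).round(1))
    print("shift",(rail(p,[[rx,ry,z]])[0]-o['position']).round(4))
if __name__=="__main__":
    a=sys.argv; show(float(a[1]),float(a[2]),float(a[3]),mode=a[4] if len(a)>4 else 'x')
E
python3 go.py 0 -.105 .15; python3 -c "
import rig;print([x for x in dir(rig) if x[0]!='_']); print(getattr(rig,'grip_point_offset',None))"
```

```text
t 0.1 pos [ 0.2489 -0.5726  0.2217] grip 0.08689609300129625 F [-0.1  -0.62 -0.12]
axes xyz cols
 [[-0.917 -0.     0.398]
 [-0.398  0.002 -0.917]
 [-0.    -1.    -0.002]]
rail pos mm [[-223.7 -692.   221.7]]
turn [-0.08 -0.08 64.25] 64.3
turn [-9.0000e-02  9.0000e-02 -1.1575e+02] 115.7
shift [ 0.2467  0.5777 -0.0717]
['Unreachable', 'camera', 'camera_info', 'get_obs', 'grip_point_offset', 'hand_in']
0.0187
```

Emit:
{"fn": "jog_arm", "kwargs": {"increments": [[[0, 0, 8, 0.02, 0.045, 0, 1], [0, 0, 16, 0.04, 0.09, 0, 1], [0, 0, 24, 0.06, 0.135, 0, 1], [0, 0, 32, 0.08, 0.18, 0, 1], [0, 0, 40, 0.1, 0.225, 0, 1], [0, 0, 48, 0.12, 0.27, 0, 1], [0, 0, 56, 0.14, 0.315, -0.02, 1], [0, 0, 64.2, 0.16, 0.36, -0.03, 1]]], "squeeze": 10}}

```text
time: 0.9
position: [0.4077, -0.2137, 0.1918]
tool_rot: [-0.491, 0.509, -0.508, 0.491]
ft_force: [1.2, -0.7, -0.3]
grip_width: 0.031
```

```bash
python3 go.py 0 -.105 .12
```

```text
t 0.9 pos [ 0.4077 -0.2137  0.1918] grip 0.031010453157277674 F [ 1.18 -0.67 -0.32]
axes xyz cols
 [[-0.035 -0.002  0.999]
 [-0.999  0.001 -0.035]
 [-0.001 -1.    -0.002]]
rail pos mm [[ -79.2 -327.2  191.8]]
turn [-0.03 -0.12 -0.24] 0.3
turn [ 1.9000e-01 -5.0000e-02  1.7976e+02] 179.8
shift [ 0.0879  0.2189 -0.0718]
```

Emit:
{"fn": "jog_arm", "kwargs": {"increments": [[[0, 0, 0, 0.018, 0.044, 0, 1], [0, 0, 0, 0.036, 0.088, 0, 1], [0, 0, 0, 0.053, 0.131, -0.01, 1], [0, 0, -0.2, 0.07, 0.175, -0.04, 1], [0, -0.1, -0.2, 0.088, 0.219, -0.07, 1], [0, -0.1, -0.2, 0.088, 0.219, -0.09, 1], [0, -0.1, -0.2, 0.088, 0.219, -0.1, 1], [0, -0.1, -0.2, 0.088, 0.219, -0.1, 1]]]}}

```text
time: 1.7
position: [0.4943, 0.0054, 0.0904]
tool_rot: [-0.491, 0.511, -0.508, 0.49]
ft_force: [-0.8, -0.5, 0.8]
grip_width: 0.0007
```

```bash
python3 go.py 0 -.105 .022
python3 - <<'E'
from h import *
for n,b in {"top":(170,160,330,260),"scene":(165,180,325,290)}.items():
    im=camera(n)[:,:,::-1]; cv2.imwrite(f"pics/{n}1.png",crop(im,*b,5))
E
```

```text
t 1.7 pos [0.4943 0.0054 0.0904] grip 0.0006826372739827797 F [-0.76 -0.48  0.79]
axes xyz cols
 [[-0.038 -0.004  0.999]
 [-0.999  0.001 -0.038]
 [-0.001 -1.    -0.004]]
rail pos mm [[  -1.3 -104.8   90.4]]
turn [-0.07 -0.25 -0.08] 0.3
turn [ 4.0000e-01 -1.1000e-01  1.7992e+02] 179.9
shift [ 0.0013 -0.0003 -0.0684]
```

View pics/top1.png

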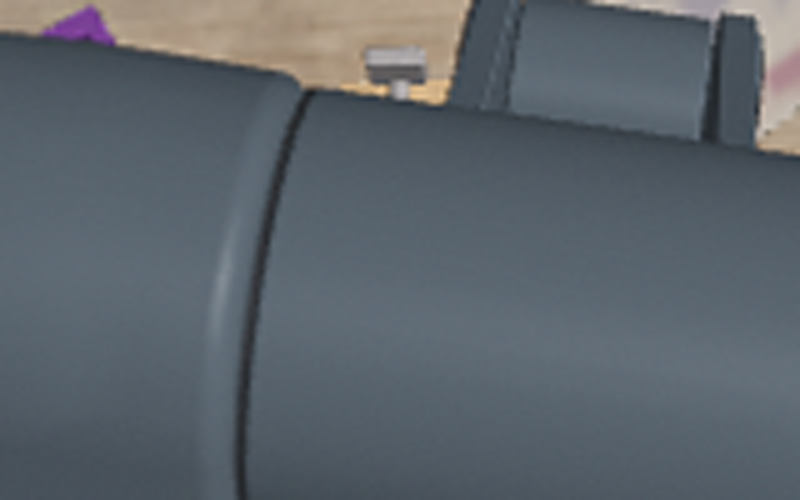

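View pics/scene1.png

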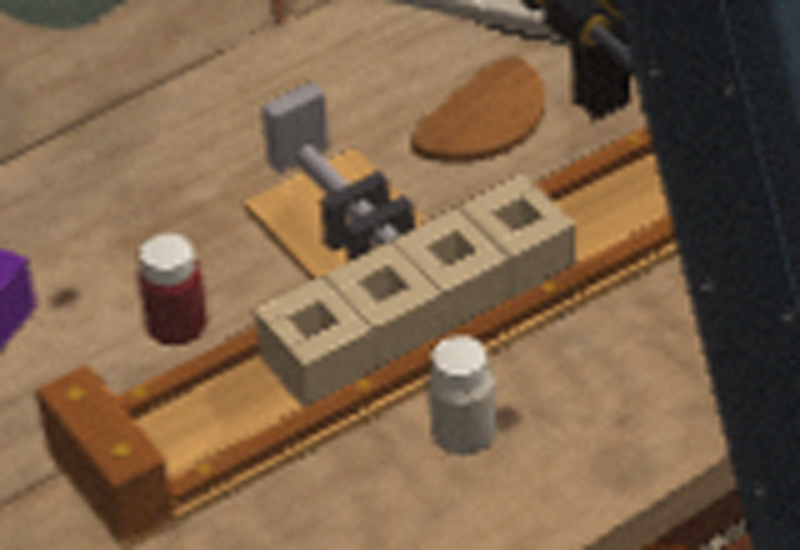

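The arm hides the rail from the top camera. The scene camera shows the row untouched and the shut fingertips at about (600,100) in the crop, above the open end. I'll lower them into the channel.

Emit:
{"fn": "jog_arm", "kwargs": {"increments": [[[0, -0.2, 0, 0.001, 0, -0.03, 1], [0, -0.2, 0, 0.001, 0, -0.05, 1], [0, -0.2, 0, 0.001, 0, -0.065, 1], [0, -0.2, 0, 0.001, 0, -0.068, 1], [0, -0.2, 0, 0.001, 0, -0.068, 1]]]}}

```text
time: 2.3
position: [0.4973, 0.0032, 0.0249]
tool_rot: [0.488, -0.509, 0.511, -0.491]
ft_force: [0.1, -0.6, 0.1]
grip_width: 0.0005
```

```bash
python3 go.py 0 .0005 .022
python3 - <<'E'
from h import *
o=get_obs()['position']; print((proj("scene",o)-[165,180]+.5)*5-.5)
im=camera("scene")[:,:,::-1]; cv2.imwrite(f"pics/scene2.png",crop(im,205,150,365,260,5))
E
```

```text
t 2.3 pos [0.4973 0.0032 0.0249] grip 0.0005202453259428578 F [ 0.06 -0.58  0.11]
axes xyz cols
 [[-0.042  0.004  0.999]
 [-0.999  0.    -0.042]
 [-0.    -1.     0.004]]
rail pos mm [[   1.7 -106.8   24.9]]
turn [-0.01  0.26  0.13] 0.3
turn [ 4.0000e-01  1.0000e-02 -1.7987e+02] 179.9
shift [ 0.0025  0.1073 -0.0029]
[[602.65355853 196.6289589 ]]
```

View pics/scene2.png

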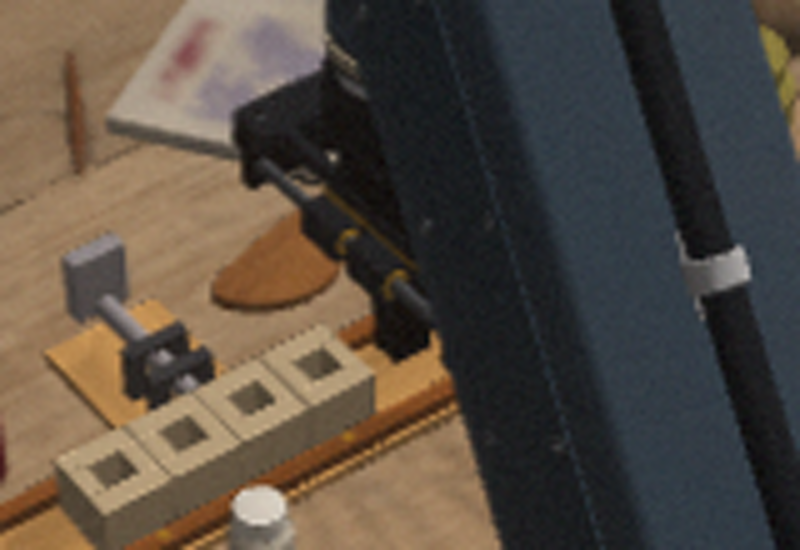

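Emit:
{"fn": "jog_arm", "kwargs": {"increments": [[[0, 0.2, 0, -0.001, 0.01, -0.002, 1], [0, 0.2, 0, -0.001, 0.018, -0.002, 1], [0, 0.2, 0, 0, 0.024, -0.002, 1], [0, 0.2, 0, 0, 0.03, -0.002, 1], [0, 0.2, 0, 0, 0.036, -0.002, 1], [0, 0.2, 0, 0, 0.042, -0.002, 1], [0, 0.2, 0, 0, 0.048, -0.002, 1], [0, 0.2, 0, 0, 0.054, -0.002, 1]]]}}

```text
time: 3.15
position: [0.4987, 0.0572, 0.0239]
tool_rot: [0.489, -0.508, 0.511, -0.491]
ft_force: [0.0, -5.7, 3.8]
grip_width: 0.0001
```

```bash
python3 go.py 0 .0005 .022
python3 - <<'E'
from h import *
im=camera("scene")[:,:,::-1]; cv2.imwrite(f"pics/scene3.png",crop(im,165,180,325,290,5))
E
```

```text
t 3.15 pos [0.4987 0.0572 0.0239] grip 0.00010693024002385711 F [ 0.02 -5.71  3.78]
axes xyz cols
 [[-0.04   0.004  0.999]
 [-0.999 -0.002 -0.04 ]
 [ 0.001 -1.     0.004]]
rail pos mm [[  1.  -52.9  23.9]]
turn [0.09 0.24 0.02] 0.3
turn [ 3.8000e-01 -1.4000e-01 -1.7998e+02] 180.0
shift [ 0.0011  0.0534 -0.0019]
```

View pics/scene3.png

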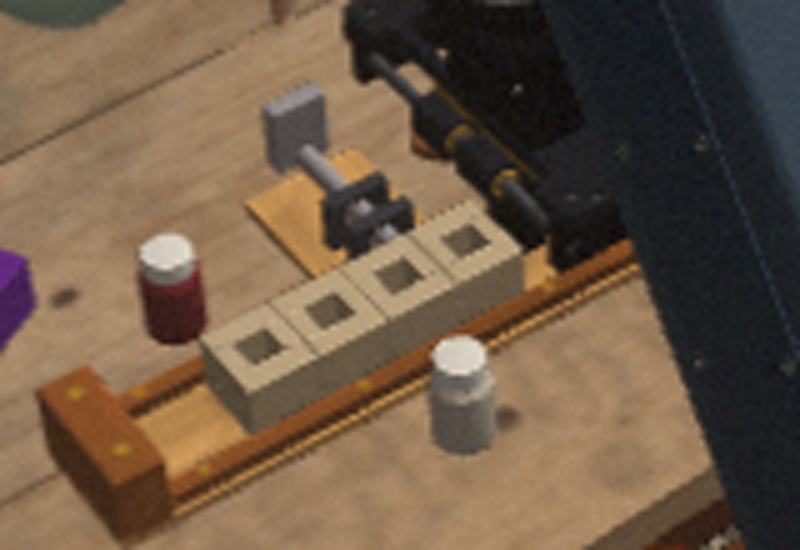

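The row moves as one train with about 6 N. I'll continue.

Emit:
{"fn": "jog_arm", "kwargs": {"increments": [[[0, 0.2, 0, 0, 0.006, -0.002, 1], [0, 0.2, 0, 0, 0.012, -0.002, 1], [0, 0.2, 0, 0, 0.018, -0.002, 1], [0, 0.2, 0, 0.0005, 0.024, -0.002, 1], [0, 0.2, 0, 0.0005, 0.029, -0.002, 1], [0, 0.2, 0, 0.001, 0.034, -0.002, 1], [0, 0.2, 0, 0.001, 0.039, -0.002, 1], [0, 0.2, 0, 0.001, 0.044, -0.002, 1]]]}}

```text
time: 4.0
position: [0.5005, 0.1015, 0.0226]
tool_rot: [0.49, -0.508, 0.511, -0.49]
ft_force: [-0.1, -6.8, 6.0]
grip_width: 0.0006
```

```bash
python3 go.py 0 .0005 .022
python3 - <<'E'
from h import *
im=camera("scene")[:,:,::-1]; cv2.imwrite(f"pics/scene4.png",crop(im,165,180,325,290,5))
E
```

```text
t 4.0 pos [0.5005 0.1015 0.0226] grip 0.0006375961269764156 F [-0.08 -6.82  5.99]
axes xyz cols
 [[-0.039  0.003  0.999]
 [-0.999 -0.002 -0.038]
 [ 0.002 -1.     0.003]]
rail pos mm [[ 1.  -8.5 22.6]]
turn [ 0.14  0.16 -0.06] 0.2
turn [ -0.25   0.22 179.94] 179.9
shift [-0.0007  0.0091 -0.0006]
```

View pics/scene4.png

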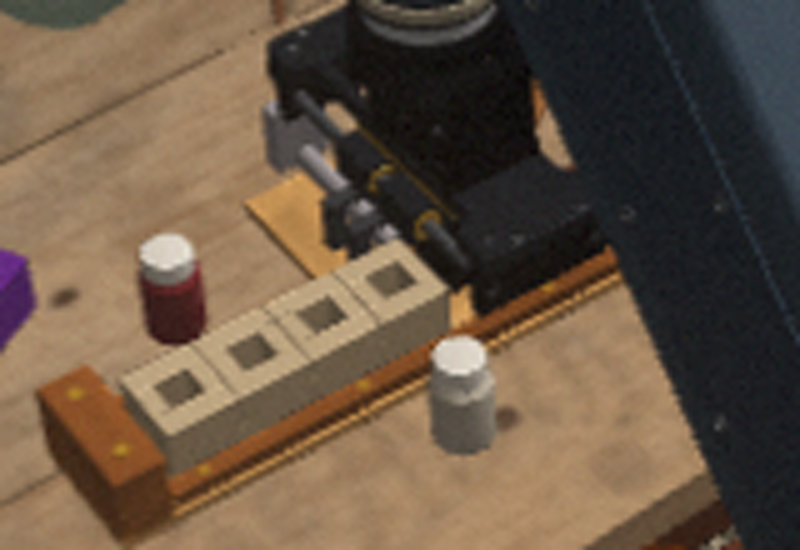

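Prop 1's front edge is at about (125,380)-(172,470), a few mm short of the stop. I'll push slowly until the force rises.

Emit:
{"fn": "jog_arm", "kwargs": {"increments": [[[0, 0, 0, 0, 0.003, 0, 1], [0, 0, 0, 0, 0.005, 0, 1], [0, 0, 0, 0, 0.007, 0, 1], [0, 0, 0, 0, 0.008, 0, 1]]]}}

```text
time: 4.45
position: [0.5004, 0.1089, 0.0226]
tool_rot: [0.491, -0.507, 0.511, -0.49]
ft_force: [-1.1, -14.2, 3.2]
grip_width: 0.0006
```

```bash
python3 go.py 0 .0005 .022
python3 - <<'E'
from h import *
im=camera("scene")[:,:,::-1]; cv2.imwrite(f"pics/scene5.png",crop(im,165,180,325,290,5))
E
```

```text
t 4.45 pos [0.5004 0.1089 0.0226] grip 0.0005727299919002047 F [ -1.06 -14.25   3.16]
axes xyz cols
 [[-0.036  0.002  0.999]
 [-0.999 -0.004 -0.036]
 [ 0.004 -1.     0.003]]
rail pos mm [[ 0.7 -1.1 22.6]]
turn [ 0.26  0.14 -0.21] 0.4
turn [ -0.22   0.4  179.79] 179.8
shift [-0.0006  0.0016 -0.0006]
```

View pics/scene5.png

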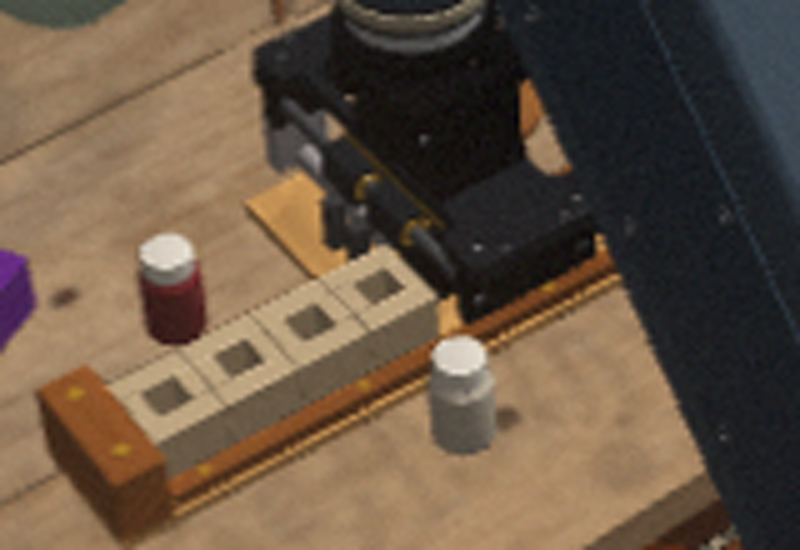

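Force has doubled to 14 N and the row looks seated at the stop. I'll press a little more to confirm.

Emit:
{"fn": "jog_arm", "kwargs": {"increments": [[[0, 0, 0, 0, 0.002, 0, 1], [0, 0, 0, 0, 0.003, 0, 1], [0, 0, 0, 0, 0.003, 0, 1]]]}}

```text
time: 4.8
position: [0.5004, 0.109, 0.0227]
tool_rot: [0.493, -0.506, 0.511, -0.49]
ft_force: [-0.9, -17.1, 2.7]
grip_width: 0.0003
```

It did not move (force 17 N), so the row is home. I'll back off and lift.

Emit:
{"fn": "jog_arm", "kwargs": {"increments": [[[0, 0, 0, 0, -0.01, 0, 1], [0, 0, 0, -0.001, -0.03, 0, 1], [0, 0, 0, -0.001, -0.04, 0.01, 1], [0, 0, 0, -0.001, -0.04, 0.04, 1], [0, 0, 0, -0.001, -0.04, 0.08, 1], [0, 0, 0, -0.001, -0.04, 0.12, 1], [0, 0, 0, -0.001, -0.04, 0.13, 1]]]}}

```text
time: 5.5
position: [0.5019, 0.0694, 0.1571]
tool_rot: [0.491, -0.504, 0.513, -0.492]
ft_force: [0.5, 0.6, 0.2]
grip_width: 0.0002
```

```bash
python3 go.py 0.17 .0 .15
python3 - <<'E'
from h import *
im=camera("scene")[:,:,::-1]; cv2.imwrite(f"pics/scene6.png",crop(im,165,180,325,290,5))
E
```

```text
t 5.5 pos [0.5019 0.0694 0.1571] grip 0.00022138426649842915 F [0.47 0.56 0.18]
axes xyz cols
 [[-0.033  0.01   0.999]
 [-0.999 -0.008 -0.033]
 [ 0.008 -1.     0.01 ]]
rail pos mm [[  3.7 -40.6 157.1]]
turn [ 0.48  0.57 -0.35] 0.8
turn [ -0.89   0.75 179.65] 179.7
shift [ 0.1678  0.034  -0.0071]
```

View pics/scene6.png

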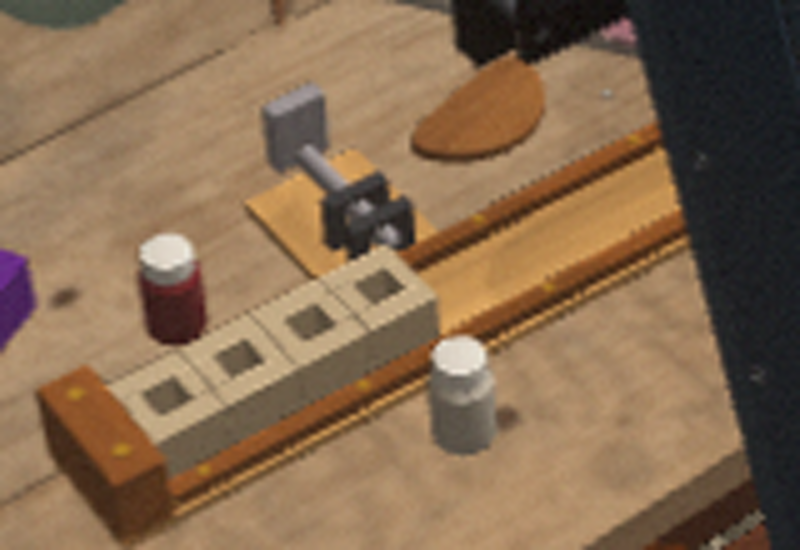

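Run:
```python
from fit import *
inv=lambda X:rail([0,0,-p[2]],X-[p[0],p[1],0])
for nm,px,z in [("bowl bottom rim",(240,123),.03),("bowl right",(260,103),.05),("plate corner L",(273,138),.01),("plate corner bot",(314,193),.01),("purple",(187,172),.04),("edge of raised shelf",(240,92),0.0)]:
    print(nm,(1e3*inv(back("top",px,z))).round(0), (1e3*back("top",px,z)).round(0))
print(camera_info("scene")['R'].T@-camera_info("scene")['t'])
```

```text
bowl bottom rim [[285.  24.  30.]] [[785. 123.  30.]]
bowl right [[339. -38.  50.]] [[837.  59.  50.]]
plate corner L [[242. -73.  10.]] [[738.  27.  10.]]
plate corner bot [[  67. -189.   10.]] [[559. -81.  10.]]
purple [[133. 179.  40.]] [[640. 284.  40.]]
edge of raised shelf [[403.  26.   0.]] [[903. 120.   0.]]
[-0.29106121  0.63988139  0.98900635]
```

```bash
python3 go.py 0.17 .0 .15 y
```

```text
t 5.55 pos [0.5017 0.0693 0.1568] grip 0.00037756176179217085 F [ 0.37 -0.28  0.5 ]
axes xyz cols
 [[-0.033  0.01   0.999]
 [-0.999 -0.008 -0.033]
 [ 0.008 -1.     0.01 ]]
rail pos mm [[  3.5 -40.6 156.8]]
turn [-5.000e-02  8.200e-01  8.964e+01] 89.6
turn [ 8.200e-01  5.000e-02 -9.036e+01] 90.4
shift [ 0.168   0.034  -0.0068]
```

Keeping this orientation leaves the hand clear of the bowl (rail x ≥ 285 mm). I'll go behind the tab.

Emit:
{"fn": "jog_arm", "kwargs": {"increments": [[[0, 0, 0, 0.04, 0.01, 0, 1], [0, 0.2, 0, 0.08, 0.02, 0, 1], [0.2, 0.5, -0.3, 0.12, 0.03, 0, 1], [0.4, 0.5, -0.3, 0.155, 0.034, 0, 1], [0.4, 0.5, -0.3, 0.17, 0.034, 0, 1], [0.4, 0.5, -0.3, 0.17, 0.034, -0.03, 1], [0.4, 0.5, -0.3, 0.17, 0.034, -0.05, 1], [0.4, 0.5, -0.3, 0.17, 0.034, -0.06, 1]]]}}

```text
time: 6.35
position: [0.669, 0.1037, 0.0928]
tool_rot: [-0.492, 0.511, -0.508, 0.488]
ft_force: [-0.1, 0.1, 1.1]
grip_width: 0.0004
```

```bash
python3 go.py 0.17 .0 .036
python3 - <<'E'
from h import *
for n,b in {"top":(170,160,330,260),"scene":(165,160,325,270)}.items():
    im=camera(n)[:,:,::-1]; cv2.imwrite(f"pics/{n}7.png",crop(im,*b,5))
E
```

```text
t 6.35 pos [0.669  0.1037 0.0928] grip 0.00035404502333382 F [-0.14  0.12  1.07]
axes xyz cols
 [[-0.038 -0.006  0.999]
 [-0.999 -0.001 -0.038]
 [ 0.001 -1.    -0.006]]
rail pos mm [[169.3   0.4  92.8]]
turn [ 0.05 -0.36 -0.06] 0.4
turn [5.7000e-01 9.0000e-02 1.7993e+02] 179.9
shift [ 0.0007 -0.0004 -0.0568]
```

View pics/scene7.png

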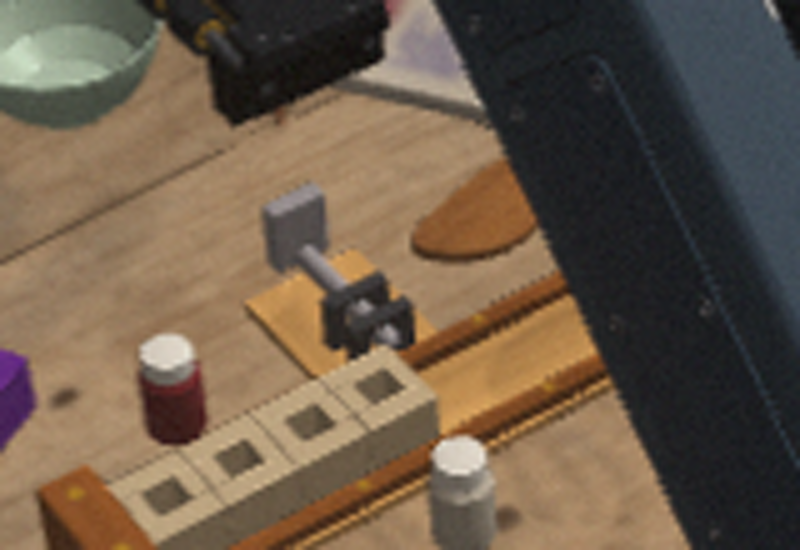

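View pics/top7.png

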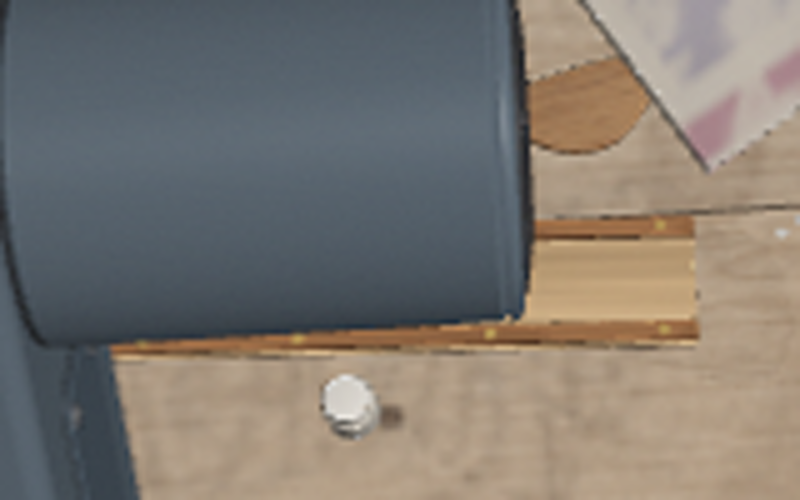

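Run:
```python
from h import *
o=get_obs()['position'];print((proj("scene",[o,o+[-.095,.037,.07],o+[-.095,-.037,.07],o+[-.095,.037,.1]])-[165,160])*5)
im=camera("scene")[:,:,::-1]; cv2.imwrite(f"pics/scene8.png",crop(im,120,60,320,210,4))
```

```text
[[239.09132804 105.81118484]
 [271.00241134 122.18394723]
 [397.37727571  59.55506402]
 [265.4577299   72.77498207]]
```

View pics/scene8.png

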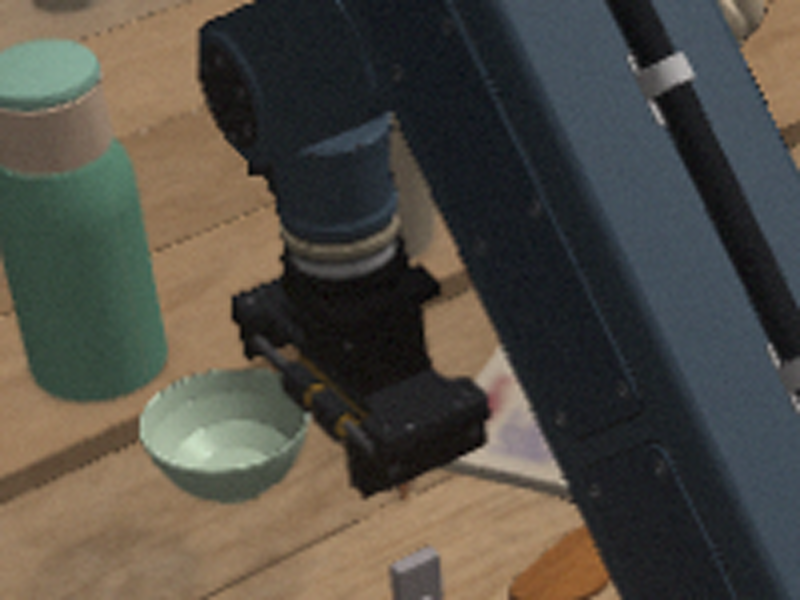

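The body corner is where predicted and clear of the bowl. I'll lower behind the tab, then approach.

Emit:
{"fn": "jog_arm", "kwargs": {"increments": [[[0, -0.2, 0, 0.003, 0, -0.025, 1], [0, -0.3, 0, 0.003, 0, -0.045, 1], [0, -0.3, 0, 0.003, 0, -0.055, 1], [0, -0.3, 0, 0.002, 0, -0.057, 1], [0, -0.3, 0, -0.003, 0, -0.057, 1], [0, -0.3, 0, -0.009, 0, -0.057, 1], [0, -0.3, 0, -0.013, 0, -0.057, 1], [0, -0.3, 0, -0.016, 0, -0.057, 1]]]}}

```text
time: 7.3
position: [0.6545, 0.1036, 0.0394]
tool_rot: [0.49, -0.508, 0.511, -0.491]
ft_force: [-0.3, -0.2, -0.1]
grip_width: 0.0005
```

```bash
python3 go.py 0.103 .0 .036
python3 - <<'E'
from h import *
im=camera("scene")[:,:,::-1]; cv2.imwrite(f"pics/scene9.png",crop(im,165,160,325,270,5))
E
```

```text
t 7.3 pos [0.6545 0.1036 0.0394] grip 0.00046104758634477044 F [-0.31 -0.18 -0.14]
axes xyz cols
 [[-0.038  0.004  0.999]
 [-0.999 -0.001 -0.038]
 [ 0.001 -1.     0.004]]
rail pos mm [[154.9  -0.3  39.4]]
turn [ 0.07  0.25 -0.07] 0.3
turn [-3.9000e-01  1.1000e-01  1.7993e+02] 179.9
shift [-0.0518  0.0023 -0.0034]
```

View pics/scene9.png

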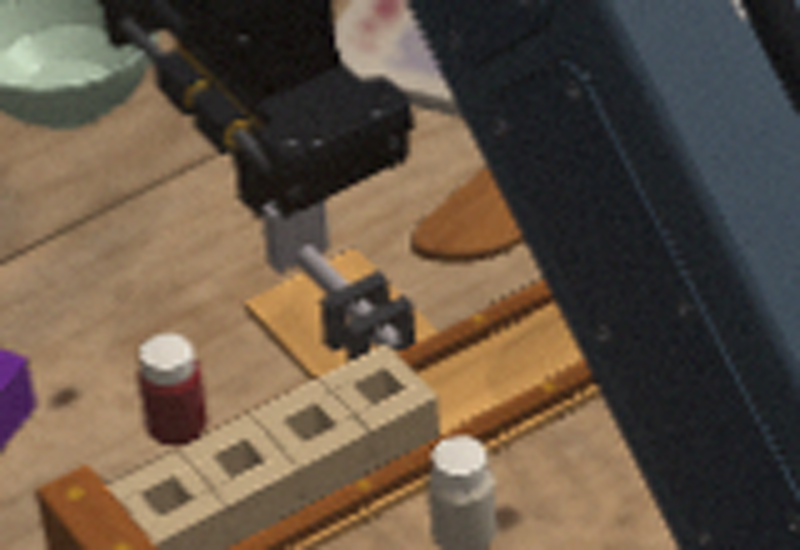

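Emit:
{"fn": "jog_arm", "kwargs": {"increments": [[[0, 0, 0, -0.006, 0, -0.002, 1], [0, 0, 0, -0.012, 0, -0.003, 1], [0, 0, 0, -0.018, 0.001, -0.003, 1], [0, 0, 0, -0.024, 0.001, -0.003, 1], [0, 0, 0, -0.03, 0.001, -0.003, 1], [0, 0, 0, -0.035, 0.001, -0.003, 1], [0, 0, 0, -0.039, 0.002, -0.003, 1], [0, 0, 0, -0.042, 0.002, -0.003, 1]]]}}

```text
time: 8.15
position: [0.6116, 0.1056, 0.0363]
tool_rot: [0.49, -0.508, 0.511, -0.491]
ft_force: [2.9, -0.3, 1.3]
grip_width: 0.0005
```

```bash
python3 go.py 0.103 .0 .036
python3 - <<'E'
from h import *
im=camera("scene")[:,:,::-1]; cv2.imwrite(f"pics/scene10.png",crop(im,165,160,325,270,5))
E
```

```text
t 8.15 pos [0.6116 0.1056 0.0363] grip 0.00047738907958402594 F [ 2.87 -0.27  1.32]
axes xyz cols
 [[-0.038  0.003  0.999]
 [-0.999 -0.002 -0.038]
 [ 0.001 -1.     0.003]]
rail pos mm [[ 1.12e+02 -1.00e-01  3.63e+01]]
turn [ 0.09  0.19 -0.09] 0.2
turn [-3.0000e-01  1.4000e-01  1.7991e+02] 179.9
shift [-0.0089  0.0004 -0.0003]
```

View pics/scene10.png

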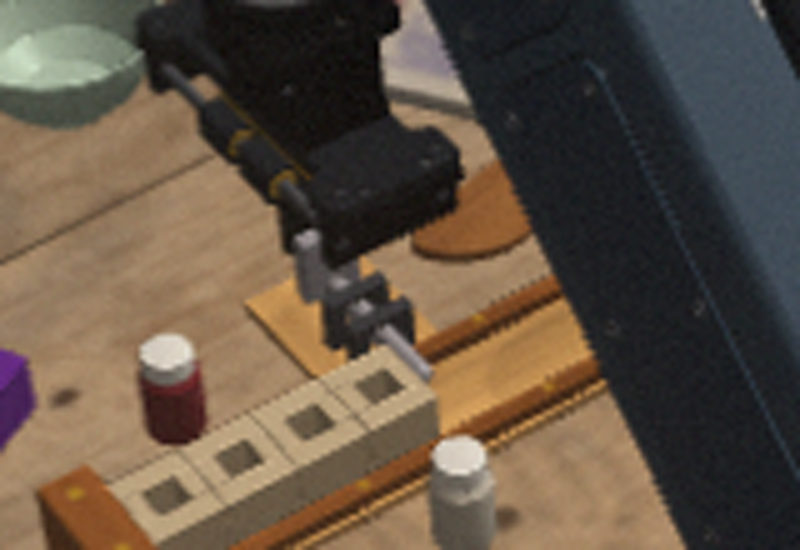

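The bolt now slides across behind prop 4 with about 3 N. I'll push on to its hard end.

Emit:
{"fn": "jog_arm", "kwargs": {"increments": [[[0, 0, 0, -0.004, 0, 0, 1], [0, 0, 0, -0.007, 0, 0, 1], [0, 0, 0, -0.01, 0, 0, 1], [0, 0, 0, -0.012, 0, 0, 1]]]}}

```text
time: 8.6
position: [0.6002, 0.106, 0.0365]
tool_rot: [0.489, -0.508, 0.511, -0.492]
ft_force: [6.6, 0.5, -2.9]
grip_width: 0.0007
```

Emit:
{"fn": "jog_arm", "kwargs": {"increments": [[[0, 0, 0, -0.002, 0, 0, 1], [0, 0, 0, -0.004, 0, 0, 1], [0, 0, 0, -0.004, 0, 0, 1]]]}}

```text
time: 8.9
position: [0.6004, 0.106, 0.0369]
tool_rot: [0.487, -0.506, 0.513, -0.494]
ft_force: [8.1, 1.3, -4.2]
grip_width: 0.0005
```

The bolt is at its hard end: no motion, with force rising. I'll retreat.

Emit:
{"fn": "jog_arm", "kwargs": {"increments": [[[0, 0, 0, 0.012, 0, 0, 1], [0, 0, 0, 0.035, 0, 0, 1], [0, 0, 0, 0.04, 0, 0.02, 1], [0, 0, 0, 0.04, 0, 0.06, 1], [0, 0, 0, 0.04, 0, 0.1, 1], [0, 0, 0, 0.04, -0.04, 0.14, 1], [0, 0, 0, 0.04, -0.08, 0.16, 1], [0, 0, 0, 0.04, -0.12, 0.16, 1]]]}}

```text
time: 9.7
position: [0.6412, -0.0151, 0.2008]
tool_rot: [0.486, -0.504, 0.514, -0.495]
ft_force: [0.9, -0.2, 0.2]
grip_width: 0.0004
```

Emit:
{"fn": "jog_arm", "kwargs": {"increments": [[[0, 0, 0, -0.02, -0.045, 0, 1], [0, 0, 0, -0.04, -0.09, 0, 1], [0, 0, 0, -0.06, -0.135, 0, 1], [0, 0, 0, -0.08, -0.18, 0, 1], [0, 0, 0, -0.09, -0.22, 0, 1], [0, 0, 0, -0.09, -0.26, 0, 1], [0, 0, 0, -0.09, -0.26, 0, 1]]]}}

```text
time: 10.4
position: [0.5498, -0.28, 0.2004]
tool_rot: [0.485, -0.505, 0.516, -0.493]
ft_force: [0.3, 0.5, 0.1]
grip_width: 0.0005
```

Run:
```python
from h import *
for n,b in {"top":(170,160,330,260),"scene":(165,180,325,290)}.items():
    im=camera(n)[:,:,::-1]; cv2.imwrite(f"pics/{n}11.png",crop(im,*b,5))
print(get_obs()['time'],get_obs()['position'],get_obs()['ft_force'])
```

```text
10.5 [ 0.54959215 -0.274988    0.19992794] [ 0.06611988 -0.29946417  0.21249084]
```

View pics/scene11.png

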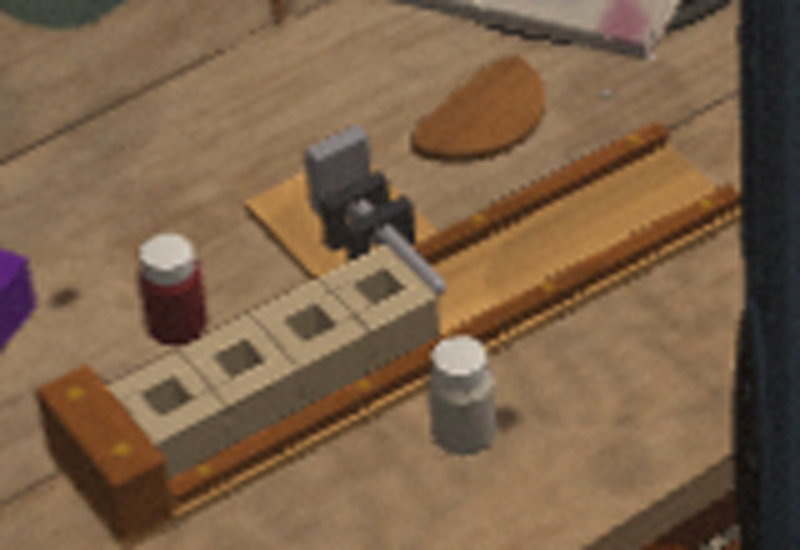

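View pics/top11.png

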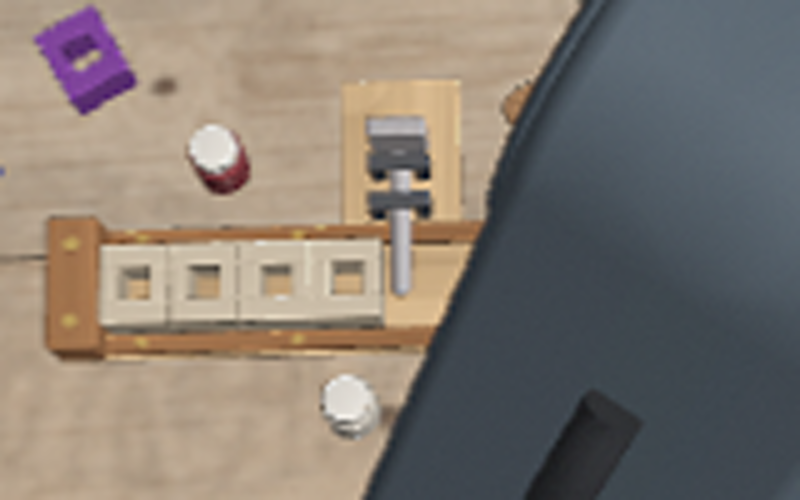

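The row sits against the stop (top crop 100–383) and the bolt nose is at (401,296). I'll check the numbers.

Run:
```python
from fit import *
inv=lambda X:rail([0,0,-p[2]],X-[p[0],p[1],0])
f=lambda L,n,x,y,z:np.round(1e3*inv(back(n,(np.array(L)+.5)/5-.5+[x,y],z))[:,:2],1).tolist()
print("nose",f([(401,296)],"top",170,160,.027),f([(438,290)],"scene",165,180,.027))
print("tab top",f([(396,127)],"top",170,160,.063),"before",f([(396,55)],"top",170,160,.063))
print("prop4 end",f([(382,239),(382,317)],"top",170,160,.044),"front",f([(101,245),(101,325)],"top",170,160,.044))
```

```text
nose [[-7.8, -0.2]] [[-4.4, -0.3]]
tab top [[82.2, -1.1]] before [[124.5, -1.7]]
prop4 end [[22.0, 9.0], [-22.8, 9.7]] front [[23.4, 168.4], [-22.7, 167.8]]
```

```bash
python3 -c "
from rig import *
print(hand_in())"
```

```text
the job is handed in; nothing more can be done
None
```

I pushed the row home with shut fingertips on prop 4, slid the keeper shut by its tab, moved the hand clear and handed the job in at about 10.5 s. No verdict was reported.

- **Row:** it slid as one train with about 6 N. At the stop the fingers no longer moved and the force reached 17 N. In the last top picture prop 4's end is at rail y ≈ 9.4 mm (10 expected) and prop 1's front at ≈ 168 mm (170 expected), which is within the camera's accuracy. The props lie flat and centred.
- **Keeper:** it stopped at its hard end, with no more motion at 8 N. The tab measures x ≈ 82.2 mm (82 when fully shut). The nose measures -7.8 mm from the top camera and a less exact -4.4 mm from the scene camera, against -9 expected. I trusted the tab and the hard end.
- **Other things:** both glaze pots look unmoved, and so does the rib in the scene picture. I did not re-check the tin, which was out of the last crops; the hand passed over it at about z = 0.20 m, above its 0.074 m top, and no contact force showed at the end of that move. At hand-in the hand was clear, with the wrist force near zero.

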